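Click the knock bar back into the knock box

ROBOT

A 7-joint arm with a two-finger parallel gripper is mounted at the origin on the work surface. World frame = base frame: x ahead of the robot, y to its left, z up, the work surface at z = 0. Lengths are in m, angles in rad, forces in N, time in s.
With the tool pointing down it reaches from about 0.4 to 0.85 m from the base axis. Payload 4.5 kg.
Tool frame: the origin (TCP) lies at the very end of the fingers, on their centre line; the grasp point (between the pads) lies arm.grip_point_offset behind it (arm.grip_point_offset is the distance from the TCP to the grasp point, in m); z points along the fingers, y is the line along which they close (so a half turn about z gives the same grasp; the last joint's range is limited). The gripper opens to 85 mm and grips with 20 to 120 N. Pads are 22 mm wide; open, the fingers measure 114 mm over their backs; the gripper's body (76 mm by 85 mm) begins 54 mm behind the grasp point. The pads swing forward as they close: fully open they stand 13 mm farther back than shut.
Start: joints at [1.146, 0.689, -0.195, 1.565, 0.157, 0.902, -0.215], TCP at [0.277, -0.56, 0.231] pointing down, gripper open.
Joint ranges: [-3.01, 3.01], [-0.46, 2.08], [-1.47, 1.51], [0.13, 2.56], [-1, 4.14], [0.04, 2.09], [-2.66, 2.66]. Speed limits (rad/s): [2.57, 2.57, 3.14, 3.14, 3.14, 3.14, 3.14].

INTERFACE

Orientations are given as a unit quaternion [w, x, y, z].
In Python, from bench import arm, vision, close_job gives the robot as it stands.
- The arm moves only by the tool carry_out, never from a script. Its argument "targets" is text: rows parted by semicolons, each of 5 numbers parted by spaces: the shift along the tool's x, y, z in cm, then the turn about the tool's z in degrees, then the finger opening in cm, from 0 to 8.54. In form: dx dy dz turn jaw; .... A call has 1 to 12 rows; each row shifts and turns the commanded pose from where the row before left it, along the tool's axes as they then stand; what a row does not reach is not made up. A row lasts 1/10 s, in which the tool goes at most 50 mm and 8.59 degrees, less where a joint would pass 70% of its speed; a pose out of reach is approached as far as the arm can. A call is refused whole if a number of a shift passes 5 or a number of a turn 8.59, either way. A call with a gripper value outside its range is refused whole. The fingers move at their own pace and stop on an object; the grip force is fixed at half the most. Time passes only in rows, so rows that do not move let the fingers close. It gives the time, the measured TCP pose, the force, the opening and the grip force at its end, in the units of the state.
- arm.observe(): the state, without advancing time (a new reading comes with each control period).
- vision.snapshot(name): name is "side" or "top"; returns a dict with "image" (400x640x3 uint8, red, green, blue), "depth" (400x640 float32, m along the optical axis (not along the pixel's ray), 0 where there is no reading), "fov_y" (degrees; the focal length in pixels is half the picture's height over the tangent of half this angle, whatever the lens; pixels are square), "cx", "cy" (the principal point, pixels), "R" (3x3) and "t" (3): a world point X has camera coordinates R X + t. Camera axes: x right, y down, z forward; pixel columns grow to the right and rows downward; lengths in m; the calibration is good to about 2 mm. A picture is of the moment at which its call begins.
- close_job(): hands the job in; it is judged then, once.
The state is a dict: "t": time; "qpos": joint angles; "dq": joint speeds; "joint_torque": joint torques, N m; "tcp_pos": TCP position; "eef_rot": TCP orientation; "force": force on the tool from outside, world axes, zero at the start; "ft_torque": the same for the moment, N m; "opening": finger opening in m; "grip_force": force on a finger pad.
Only numpy, scipy, OpenCV 4.12 (cv2) and the standard library are available. Lean on these libraries where they do the work, as an engineer would, in place of code of your own. Each camera call takes 0.05 s, during which the arm holds its last target. There are 200 camera calls.

TASK

The padded knock bar has been taken off the coffee knock box for cleaning. Set it gently over the two snap hooks on the rim of the box and press it straight down until both ends have clicked in and its feet lie flat on the rim. The box stands on spring feet and gives way: press firmly, but do not hammer or drop the bar in, nor drive the box down to its stop. Let go at the end and leave the tin, the tamper and the syrup bottle where they stand.

Things in the scene. Friction and masses are not known exactly. Their poses are not given: they have to be found in the camera images.
- bar: The knock bar, loose, 180 to 290 g, standing on two feet on the counter: a black rubber-padded round bar, 28 mm diameter, along its own y axis between two black posts; its axis lies 30 mm above the underside of the feet. Overall 170 mm in y, 44 mm in x, 46 mm high. Same both ways round. Origin: midway between the ends, at the underside of the feet; z up.
- bar_grip (a point): Middle of the padded bar on its axis, 30 mm above the underside of the feet. The padded part is 100 mm long and 28 mm thick: grip it across here. Axes as the bar's (y along the bar).
- post_a (a point): Centre of the flat top of the bar's +y post, at bar y = +57 mm, 46 mm above the underside. The post measures 30 mm in x, 14 mm in y: a place to press on.
- post_b (a point): The same on the -y post, at bar y = -57 mm.
- window_a (a point): Centre, at the underside, of the window in the bar's +y foot, at bar y = +71.5 mm. The foot is flat, 44 mm wide in x, 6 mm thick, reaching out from the post to 85 mm from the middle. The window goes right through it, 21 mm in x and 11 mm in y (66 to 77 mm from the middle), and goes over a hook.
- window_b (a point): The same in the -y foot, at bar y = -71.5 mm.
- stand: Base plate of the knock box, 150 x 170 mm, fixed to the counter; origin at its underside, centre. On it, on spring feet, stands the open, empty steel box, 150 mm in x and 184 mm in y (187 mm over the saddles), its walls up to 106 mm above the counter, with a black saddle on the middle of its +y and -y sides, tops 122 mm above the counter.
- seat (a point): Centre of the box's mouth at the height of the saddle tops. The bar's origin belongs here, its y axis along this y axis, either way round. The y axis runs from the right to the left hook.
- knockbox (a joint): How far the box has sunk on its spring feet, in m: 0 at rest with the bar off. It sinks straight down, about 0.8 mm per newton pressed on it, comes back when let go, and meets its stop beyond 22 mm. So the hooks and seat give way under the press. The seat's reading includes it.
- hook_left_tip (a point): Top of the grey snap hook on the +y saddle, 19 mm above the saddle, at seat y = +74 mm. The hook is 16 mm wide in x; stem 72 to 76 mm from the middle. Its barb faces outward: a slope from 75 mm at the top to 80.5 mm from the middle, at 10 mm above the saddle; flat underside 8 mm above the saddle. It catches over the outer edge of the foot's window.
- hook_right_tip (a point): Top of the same hook, mirrored, on the -y saddle, at seat y = -74 mm.
- hook_left (a joint): Bend of the left hook, rad, inward: 0 upright (free or clicked), about 0.12 while the foot forces it aside. It springs back once the foot is within 2 mm of the saddle. Pressing on one post with the bar let go, 6 to 15 N clicks that end; held off-centre in the fingers it binds and takes more. Laid on loosely the bar rests on the slopes 10 to 13 mm above home.
- hook_right (a joint): The same for the right hook.
- tin: Steel tin, 68 mm diameter, 85 mm high; bystander, origin at its underside.
- tamper: Steel tamper standing on its 58 mm base, 88 mm high; bystander, origin at its underside.
- syrup: Amber syrup bottle, 54 mm diameter, 150 mm high; bystander, origin at its underside.
There are look-alikes about, which are no part of the job. Leave any pink or red look-alike of the bar alone.

How it is judged:
By the outcome, as a careful person would: the job done as asked, in the order asked, and still so for the second after the job is handed in, with the robot touching nothing.
It also fails if it takes over 64 s, if anything falls off the work surface, if the arm or the gripper's body presses on something with over 40 N, if the wrist force passes 120 N, or if a joint passes its speed limit or range.

## Working session

There is one attempt and no reset: what is moved stays moved. The work goes in short steps, Python scripts to look and compute and a tool call to move; the robot and the scene stay as the last step left them, time stands still between calls to the robot, and variables do not carry over. Pictures are saved under pics/ and viewed, at most 10 in all, crops included, and the job is handed in when it is done.

Besides the shell and the picture viewer there is one more tool, called after "Emit:" by a JSON object that holds its "method" and its "body". carry_out: Moves the arm, as the interface text tells. Its arguments: {"type":"object","properties":{"targets":{"type":"string"}},"required":["targets"]}

```bash
mkdir -p pics
cat > h.py <<'E'
import numpy as np, cv2
from bench import arm, vision
def snap(n):
    s=vision.snapshot(n); np.savez(f'{n}.npz',**{k:v for k,v in s.items()}); return s
def load(n): return dict(np.load(f'{n}.npz'))
def f(s): return 200/np.tan(np.radians(float(s['fov_y']))/2)
def px(s,u,v,z=None):
    """world point at pixel, by depth or, if z given, on plane z"""
    r=np.array([(u-s['cx'])/f(s),(v-s['cy'])/f(s),1.]); R=s['R'];t=s['t']
    if z is None:
        d=s['depth'][int(v)-1:int(v)+2,int(u)-1:int(u)+2]; d=np.median(d[d>0]) if (d>0).any() else np.nan
    else:
        o=-R.T@t; w=R.T@r; d=(z-o[2])/w[2]
    return R.T@(r*d-t)
def proj(s,X):
    c=s['R']@np.array(X)+s['t']; return f(s)*c[0]/c[2]+s['cx'],f(s)*c[1]/c[2]+s['cy']
E
python3 - <<'E'
from h import *
for n in('top','side'):
    s=snap(n); cv2.imwrite(f'pics/{n}0.png',s['image'][:,:,::-1]); print(n,s['fov_y'],-s['R'].T@s['t'],s['R'].round(2).tolist())
print(arm.observe()); print(arm.grip_point_offset)
E
```

```text
top 54.05867891885389 [0.41604708 0.01122641 1.24847478] [[-0.01, -1.0, 0.01], [-0.99, 0.01, -0.15], [0.15, -0.01, -0.99]]
side 50.614493424575265 [0.47884356 0.82886889 1.00311342] [[-0.99, -0.11, -0.02], [-0.06, 0.71, -0.7], [0.09, -0.69, -0.72]]
{'t': 0.1, 'qpos': array([ 1.14579821,  0.68990122, -0.19452651,  1.56624672,  0.15723511,
        0.9025058 , -0.21511445]), 'dq': array([-0.00072112, -0.00154785,  0.00117611, -0.00321781,  0.00112463,
       -0.00060105,  0.00030048]), 'joint_torque': array([-4.24002501e-03, -5.40605199e+01, -1.27163026e+00, -1.58983773e+01,
        9.42056155e-03,  4.44324382e-03, -9.42395495e-07]), 'tcp_pos': array([ 0.27650963, -0.55984668,  0.23056193]), 'eef_rot': array([-8.08327829e-04,  9.73799762e-01,  2.27405630e-01, -2.24340874e-04]), 'force': array([ 0.46354631, -0.22200233,  0.22645732]), 'ft_torque': array([0.05939813, 0.08844065, 0.0192515 ]), 'grip_force': 0.0, 'opening': 0.0856141775219888}
0.0187
```

View pics/top0.png

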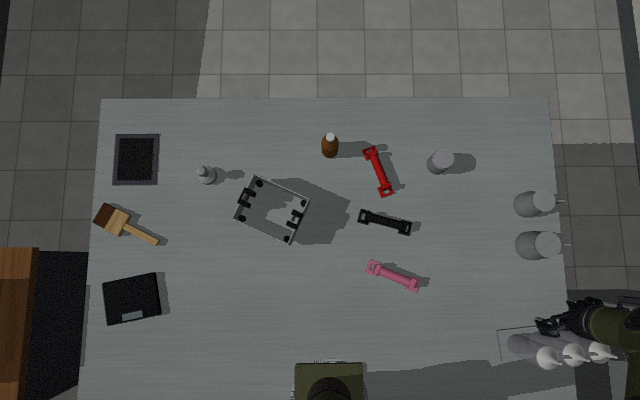

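View pics/side0.png

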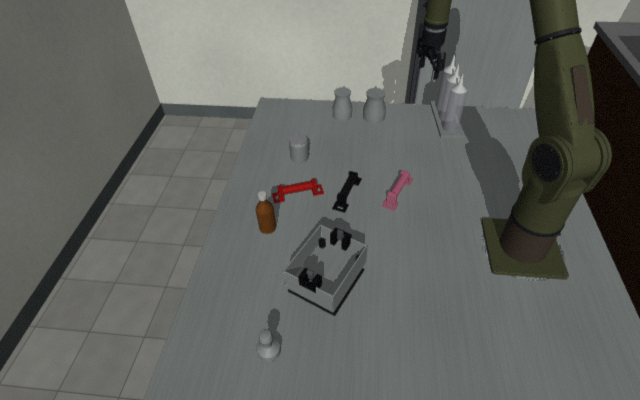

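The pictures show three things that could be the bar, by top-camera pixel: black (385,221), red (379,171) and pink (392,275). The description says black, so I choose (385,221). The box is at (272,210). I'll check both in one close crop.

Run:
```python
from h import *
s=load('top'); c=s['image'][165:255,225:425,::-1]
cv2.imwrite('pics/crop1.png',cv2.resize(np.clip(c*1.6,0,255).astype('uint8'),None,fx=4,fy=4,interpolation=cv2.INTER_CUBIC))
s=load('side'); c=s['image'][160:310,280:400,::-1]
cv2.imwrite('pics/crop2.png',cv2.resize(np.clip(c*1.6,0,255).astype('uint8'),None,fx=4,fy=4,interpolation=cv2.INTER_CUBIC))
```

```text
(no output)
```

View pics/crop1.png

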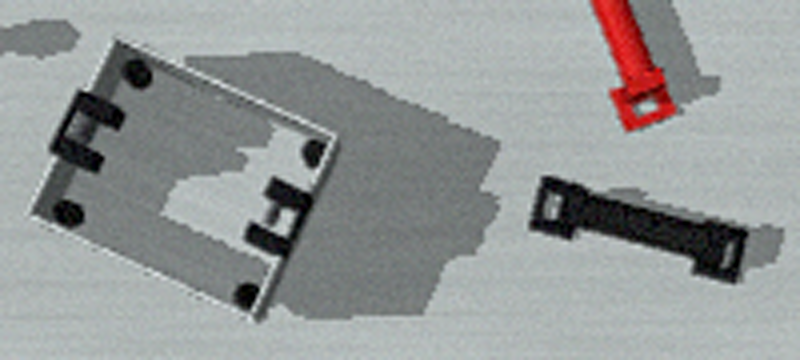

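View pics/crop2.png

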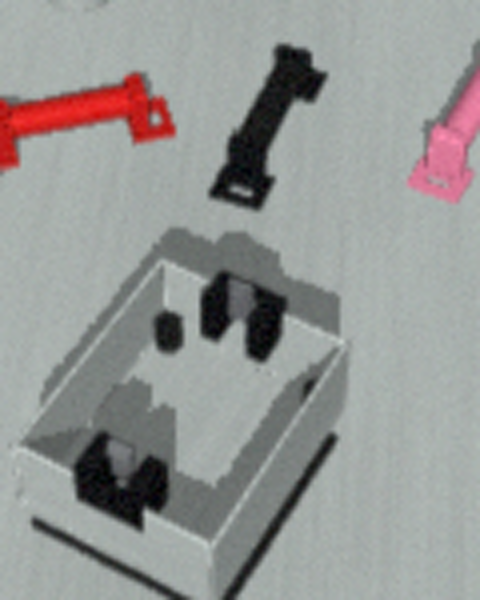

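The crop confirms the black bar, with its windows at crop (553,205) and (733,250). The box corners are at crop (115,40), (337,137), (260,320) and (32,212). In the side crop the grey hooks are at (242,285) and (122,450).

```bash
cat > m.py <<'E'
from h import *
def T(u,v): return u/4+225-.375,v/4+165-.375
def S(u,v): return u/4+280-.375,v/4+160-.375
E
python3 - <<'E'
from m import *
t=load('top');s=load('side')
np.set_printoptions(precision=4,suppress=True)
c=[px(t,*T(*p),z=.106) for p in((115,40),(337,137),(260,320),(32,212))]
c=np.array(c);print(c,c.mean(0)); 
for i in range(4): d=c[(i+1)%4]-c[i]; print(np.linalg.norm(d),np.degrees(np.arctan2(d[1],d[0])))
a,b=px(t,*T(553,205),z=.004),px(t,*T(733,250),z=.004); d=a-b;print('bar top',a,b,(a+b)/2,np.linalg.norm(d),np.degrees(np.arctan2(d[1],d[0])))
a=px(s,*S(240,188),z=.004);print('bar side window',a)
cs=np.array([px(s,*S(*p),z=.106) for p in((165,262),(348,343),(212,547),(17,450))]);print('box side',cs,cs.mean(0))
# hook tips side, z=.141
a=px(s,*S(122,438),z=.141);b=px(s,*S(242,276),z=.141);d=a-b;print('hooks',a,b,(a+b)/2,np.linalg.norm(d),np.degrees(np.arctan2(d[1],d[0])))
# depth-based: points of dark bar
for n,k,r in(('top',t,(355,415,205,240)),('side',s,(330,365,168,214))):
    P=[]
    for v in range(r[2],r[3]):
        for u in range(r[0],r[1]):
            if k['image'][v,u].max()<45 and k['depth'][v,u]>0:
                q=np.array([(u-k['cx'])/f(k),(v-k['cy'])/f(k),1])*k['depth'][v,u]; P.append(k['R'].T@(q-k['t']))
    P=np.array(P);P=P[(P[:,2]>.02)&(P[:,2]<.06)];(x,y),wh,an=cv2.minAreaRect(P[:,:2].astype('f4'));print(n,len(P),x,y,wh,an,P[:,2].max())
E
```

```text
[[0.6608 0.2187 0.106 ]
 [0.5869 0.0542 0.106 ]
 [0.4535 0.1101 0.106 ]
 [0.5332 0.2766 0.106 ]] [0.5586 0.1649 0.106 ]
0.1803075308877127 -114.18967021271132
0.14466331855421574 157.29451350999494
0.18462977774270883 64.4333781229206
0.14017909930087047 -24.403032698407255
bar top [ 0.5461 -0.1142  0.004 ] [ 0.5091 -0.2568  0.004 ] [ 0.5276 -0.1855  0.004 ] 0.147393606598245 75.44276928760284
bar side window [ 0.5464 -0.1144  0.004 ]
box side [[0.5862 0.0576 0.106 ]
 [0.4562 0.118  0.106 ]
 [0.5327 0.282  0.106 ]
 [0.6627 0.2233 0.106 ]] [0.5595 0.1702 0.106 ]
hooks [0.5926 0.2322 0.141 ] [0.5294 0.0954 0.141 ] [0.561  0.1638 0.141 ] 0.150678087888608 65.19926769648399
top 375 0.5254397988319397 -0.18118998408317566 (0.1287577748298645, 0.029939543455839157) 74.28915405273438 0.05230769319138863
side 281 0.5264312624931335 -0.17793725430965424 (0.13348029553890228, 0.029367219656705856) 73.7921371459961 0.04914782383160761
```

Emit:
{"method": "carry_out", "body": {"targets": "3.27 -1.9 0 0 8.5;3.27 -1.9 0 0 8.5;3.27 -1.9 0 0 8.5;3.27 -1.9 0 0 8.5;3.27 -1.9 0 0 8.5;3.27 -1.9 0 0 8.5;3.27 -1.9 0 0 8.5;3.27 -1.9 0 0 8.5;3.27 -1.9 0 0 8.5;3.27 -1.9 0 0 8.5;3.27 -1.9 0 0 8.5;3.27 -1.9 0 0 8.5"}}

```text
t: 1.3
tcp_pos: [0.5281, -0.1807, 0.231]
eef_rot: [-0.0, 0.974, 0.227, -0.0]
force: [0.3, -0.1, 0.7]
opening: 0.0849
grip_force: 0.0
```

Emit:
{"method": "carry_out", "body": {"targets": "0 0 0 -8.1 8.5;0 0 0 -8.1 8.5;0 0 0 -8.1 8.5;0 0 0 -8.1 8.5;0 0 0 -8.1 8.5;0 0 0 -7.5 8.5;0 0 0 0 8.5;0 0 0 0 8.5"}}

```text
t: 2.1
tcp_pos: [0.5274, -0.1822, 0.231]
eef_rot: [-0.0, 0.798, 0.603, -0.0]
force: [-0.4, 0.4, -0.2]
opening: 0.085
grip_force: 0.0
```

```bash
cat >> h.py <<'E'
from scipy.spatial.transform import Rotation as Ro
def go(x,y,z,yaw=None):
    o=arm.observe(); q=o['eef_rot']; R=Ro.from_quat([q[1],q[2],q[3],q[0]]).as_matrix()
    a=np.degrees(np.arctan2(R[1,0],R[0,0])); p=o['tcp_pos']
    print('t',round(o['t'],2),'pos',p.round(4),'yaw',a.round(2),'tilt z',R[:,2].round(4),'F',o['force'].round(2),'open',round(o['opening'],4),'grip',round(o['grip_force'],1),'q7',o['qpos'][6].round(2))
    print('shift cm',(100*R.T@(np.array([x,y,z])-p)).round(2),'turn', None if yaw is None else round(a-yaw,2))
E
python3 -c "
from h import *
go(.527,-.182,.013,74.5)
s=snap('side');t=snap('top')
a=np.hstack([cv2.resize(s['image'][100:230,280:410,::-1],None,fx=3,fy=3),cv2.resize(t['image'][150:280,330:460,::-1],None,fx=3,fy=3)])
cv2.imwrite('pics/c3.png',np.clip(a*1.6,0,255))"
```

```text
t 2.1 pos [ 0.5274 -0.1822  0.231 ] yaw 74.1 tilt z [-6.e-04  3.e-04 -1.e+00] F [-0.37  0.39 -0.24] open 0.085 grip 0.0 q7 -0.33
shift cm [ 1.00e-02 -3.00e-02  2.18e+01] turn -0.4[ WARN:0@1.439] global loadsave.cpp:1063 imwrite_ Unsupported depth image for selected encoder is fallbacked to CV_8U.
```

View pics/c3.png

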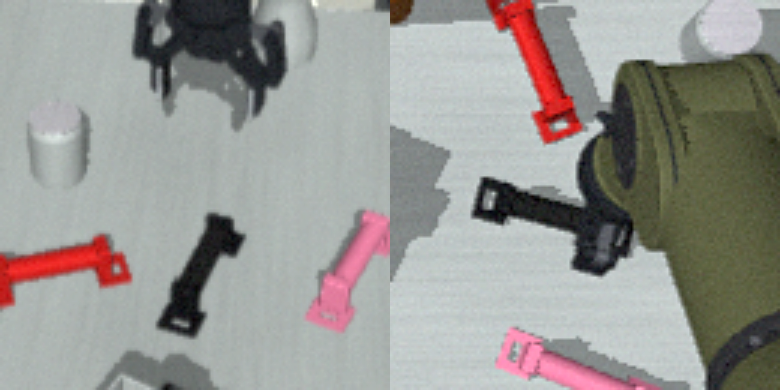

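The gripper stands over the bar, aligned across it, and is clear of the red and pink bars. Going down.

Emit:
{"method": "carry_out", "body": {"targets": "0 0 3 0 8.5;0 0 3 0 8.5;0 0 3 0 8.5;0 0 3 0 8.5;0 0 3 0 8.5;0 0 2.5 0 8.5;0 0 2 0 8.5;0 0 1.2 0 8.5;0 0 1 0 8.5;0 0 0 0 8.5;0 0 0 0 8.5"}}

```text
t: 3.3
tcp_pos: [0.5281, -0.1823, 0.0148]
eef_rot: [0.0, 0.797, 0.604, 0.0]
force: [-0.2, 0.5, -0.2]
opening: 0.0847
grip_force: 0.0
```

Emit:
{"method": "carry_out", "body": {"targets": "0 0 0 0 2;0 0 0 0 2;0 0 0 0 2;0 0 0 0 2;0 0 0 0 2;0 0 0 0 2;0 0 0 0 2;0 0 0 0 2;0 0 0 0 2;0 0 0 0 2"}}

```text
t: 4.3
tcp_pos: [0.5279, -0.1823, 0.0149]
eef_rot: [0.0, 0.797, 0.604, 0.0]
force: [-1.1, 0.4, 5.8]
opening: 0.0264
grip_force: 58.8
```

```bash
python3 -c "
from h import *
go(.559,.166,.24,65)"
```

```text
t 4.3 pos [ 0.5279 -0.1823  0.0149] yaw 74.28 tilt z [ 7.e-04 -4.e-04 -1.e+00] F [-1.08  0.41  5.77] open 0.0264 grip 58.8 q7 -0.49
shift cm [ 34.36  -6.42 -22.52] turn 9.28
```

Emit:
{"method": "carry_out", "body": {"targets": "0 0 -1 0 2;0 0 -2 0 2;0 0 -2.5 0 2;0 0 -2.5 0 2;0 0 -2.5 0 2;0 0 -2.5 0 2;0 0 -2.5 0 2;0 0 -2.5 0 2;0 0 -2.5 0 2;0 0 -2 0 2;0 0 0 0 2;0 0 0 0 2"}}

```text
t: 5.5
tcp_pos: [0.527, -0.1822, 0.239]
eef_rot: [-0.0, 0.797, 0.604, -0.0]
force: [-0.4, -0.4, -2.7]
opening: 0.0263
grip_force: 59.2
```

Emit:
{"method": "carry_out", "body": {"targets": "3.1 -0.58 0 0 2;3.1 -0.58 0 0 2;3.1 -0.58 0 0 2;3.1 -0.58 0 0 2;3.1 -0.58 0 0 2;3.1 -0.58 0 0 2;3.1 -0.58 0 0 2;3.1 -0.58 0 0 2;3.1 -0.58 0 0 2;3.1 -0.58 0 0 2;3.1 -0.58 0 0 2"}}

```text
t: 6.6
tcp_pos: [0.5574, 0.164, 0.2373]
eef_rot: [-0.0, 0.797, 0.604, -0.002]
force: [-0.1, 0.6, -1.7]
opening: 0.0261
grip_force: 59.3
```

Emit:
{"method": "carry_out", "body": {"targets": "0 0 0 3.1 2;0 0 0 3.1 2;0 0 0 3.1 2;0 0 0 0 2;0 0 0 0 2;0 0 0 0 2"}}

```text
t: 7.2
tcp_pos: [0.5582, 0.1631, 0.2386]
eef_rot: [-0.0, 0.843, 0.538, -0.001]
force: [-0.2, -0.4, -1.8]
opening: 0.0261
grip_force: 59.3
```

```bash
python3 -c "
from h import *
go(.559,.166,.24,65)
s=snap('side');t=snap('top')
cv2.imwrite('pics/c4.png',np.clip(cv2.resize(s['image'][180:320,260:400,::-1],None,fx=4,fy=4,interpolation=2)*1.6,0,255).astype('uint8'))
cv2.imwrite('pics/c4t.png',np.clip(cv2.resize(t['image'][140:270,200:340,::-1],None,fx=4,fy=4,interpolation=2)*1.6,0,255).astype('uint8'))"
```

```text
t 7.2 pos [0.5582 0.1631 0.2386] yaw 65.04 tilt z [-1.3e-03 -5.0e-04 -1.0e+00] F [-0.16 -0.39 -1.78] open 0.0261 grip 59.3 q7 -1.04
shift cm [ 0.29 -0.05 -0.14] turn 0.04
```

View pics/c4.png

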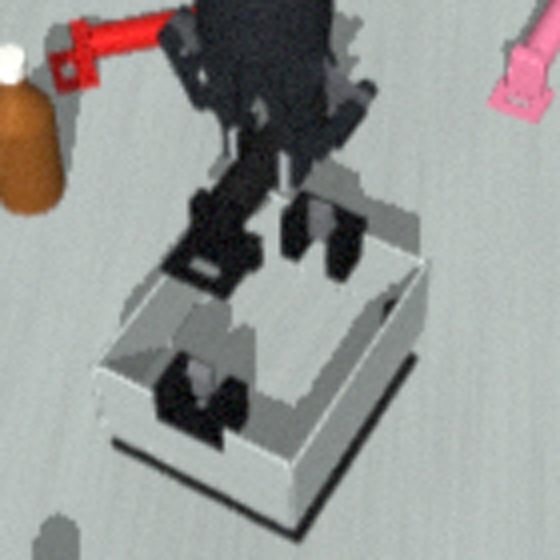

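The window of the near foot is at crop (205,268), the left hook's tip at (203,363) and the right hook's tip at (320,202). From these I work out the offsets.

```bash
python3 -c "
from h import *
np.set_printoptions(precision=4,suppress=True)
s=load('side')
S=lambda u,v:(u/4+260-.375,v/4+180-.375)
w=px(s,*S(205,268),z=.2267);L=px(s,*S(203,363),z=.141);R=px(s,*S(320,202),z=.141)
d=L-R;a=np.arctan2(d[1],d[0]);print('L',L,'R',R,'mid',(L+R)/2,np.linalg.norm(d),np.degrees(a))
e=np.radians(65.04); u=np.array([np.cos(e),np.sin(e)])
p=arm.observe()['tcp_pos'][:2]; r=w[:2]-p
print('window',w,'rel TCP along/right',r@u,r@[u[1],-u[0]])
"
```

```text
L [0.5915 0.2358 0.141 ] R [0.5303 0.1008 0.141 ] mid [0.5609 0.1683 0.141 ] 0.14827801246996802 65.62052774674308
window [0.5876 0.2289 0.2267] rel TCP along/right 0.0719199757645344 -0.0012995455680569062
```

View pics/c4t.png

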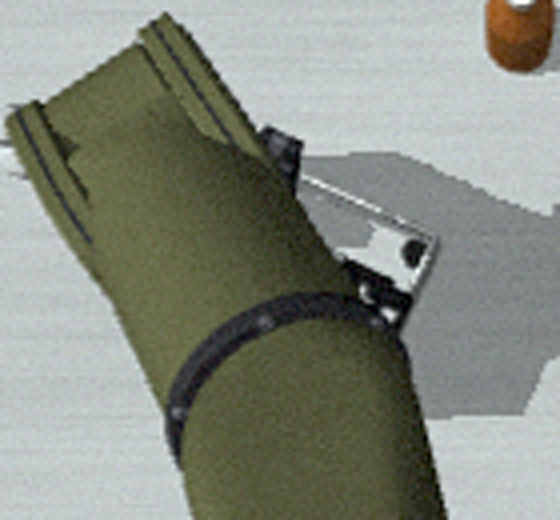

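Emit:
{"method": "carry_out", "body": {"targets": "0.5 0.05 1 -0.4 2;0 0 2 0 2;0 0 2 0 2;0 0 1.5 0 2;0 0 0.5 0 2;0 0 0 0 2;0 0 0 0 2;0 0 0 0 2"}}

```text
t: 8.1
tcp_pos: [0.5618, 0.168, 0.1701]
eef_rot: [0.0, 0.842, 0.54, 0.001]
force: [0.9, 0.3, -1.9]
opening: 0.0262
grip_force: 59.3
```

```bash
python3 -c "
from h import *
go(.5608,.1675,.163,65.4)
s=snap('side')
cv2.imwrite('pics/c5.png',np.clip(cv2.resize(s['image'][210:300,280:380,::-1],None,fx=6,fy=6,interpolation=2)*2.2,0,255).astype('uint8'))"
```

```text
t 8.1 pos [0.5618 0.168  0.1701] yaw 65.39 tilt z [ 1.7e-03  7.0e-04 -1.0e+00] F [ 0.94  0.3  -1.87] open 0.0262 grip 59.3 q7 -1.08
shift cm [-0.09 -0.07  0.71] turn -0.01
```

View pics/c5.png

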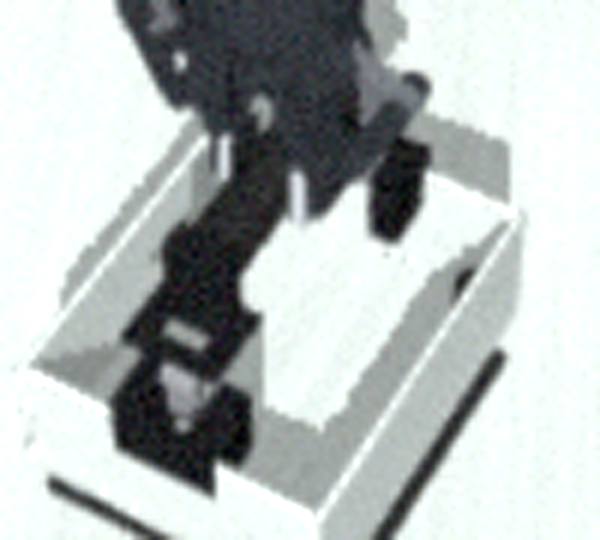

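```bash
python3 -c "
from h import *
np.set_printoptions(precision=4,suppress=True)
s=load('side')
w=px(s,187/6+280-.4,335/6+210-.4,z=.1582)
e=np.radians(65.4); u=np.array([np.cos(e),np.sin(e)]);n=np.array([u[1],-u[0]])
p=arm.observe()['tcp_pos'][:2]; r=w[:2]-p
print('window',w,'rel TCP',r@u,r@n); L=np.array([.5915,.2358]);print('hook minus window along/right',(L-w[:2])@u,(L-w[:2])@n)
for z in(.141,.136):print(px(s,186/6+280-.4,375/6+210-.4,z=z))
"
```

```text
window [0.5902 0.2333 0.1582] rel TCP 0.07117457718411771 -0.0013133836457058026
hook minus window along/right 0.002857845095966195 0.00014391535679476463
[0.5903 0.2408 0.141 ]
[0.591  0.2374 0.136 ]
```

The window lies over the hook to within 0.4 mm along the bar and 0.1 mm across it. Lowering slowly.

Emit:
{"method": "carry_out", "body": {"targets": "0 0 0.4 0 2;0 0 0.4 0 2;0 0 0.3 0 2;0 0 0.3 0 2;0 0 0.2 0 2;0 0 0.2 0 2;0 0 0.1 0 2;0 0 0 0 2;0 0 0 0 2"}}

```text
t: 9.05
tcp_pos: [0.5613, 0.1677, 0.1505]
eef_rot: [0.0, 0.842, 0.54, 0.0]
force: [-0.7, -0.2, -0.6]
opening: 0.026
grip_force: 59.4
```

Emit:
{"method": "carry_out", "body": {"targets": "0 0 0.1 0 2;0 0 0.1 0 2;0 0 0 0 2;0 0 0 0 2"}}

```text
t: 9.45
tcp_pos: [0.5614, 0.1677, 0.1484]
eef_rot: [0.0, 0.842, 0.54, 0.0]
force: [-0.4, -0.1, 1.3]
opening: 0.026
grip_force: 59.4
```

```bash
python3 -c "
from h import *
go(.5618,.168,.150,65.4)"
```

```text
t 9.45 pos [0.5614 0.1677 0.1484] yaw 65.39 tilt z [ 5.e-04  1.e-04 -1.e+00] F [-0.37 -0.14  1.34] open 0.026 grip 59.4 q7 -1.09
shift cm [ 0.04  0.03 -0.16] turn -0.01
```

Both hooks have taken the weight at about 11 mm above home, as described. Releasing.

Emit:
{"method": "carry_out", "body": {"targets": "0 0 0.1 0 2;0 0 0 0 2;0 0 0 0 3.2;0 0 0 0 4;0 0 0 0 5;0 0 0 0 6;0 0 0 0 6;0 0 0 0 6;0 0 0 0 6"}}

```text
t: 10.35
tcp_pos: [0.5612, 0.1677, 0.1473]
eef_rot: [0.0, 0.842, 0.54, -0.0]
force: [0.0, -0.5, 0.1]
opening: 0.0598
grip_force: 0.0
```

Emit:
{"method": "carry_out", "body": {"targets": "0 0 -1 0 6;0 0 -2 0 6;0 0 -2 0 6;0 0 -2 0 6;0 0 -1 0 6;0 0 0 0 0;0 0 0 0 0;0 0 0 0 0;0 0 0 0 0;0 0 0 0 0;0 0 0 0 0"}}

```text
t: 11.45
tcp_pos: [0.561, 0.1677, 0.2269]
eef_rot: [-0.0, 0.842, 0.54, -0.0]
force: [-1.2, 0.5, 0.1]
opening: -0.0
grip_force: 0.0
```

```bash
python3 -c "
from h import *
go(.5614,.1677,.19,65.4)
s=snap('side')
cv2.imwrite('pics/c6.png',np.clip(cv2.resize(s['image'][210:300,280:380,::-1],None,fx=6,fy=6,interpolation=2)*2.2,0,255).astype('uint8'))"
```

```text
t 11.45 pos [0.561  0.1677 0.2269] yaw 65.39 tilt z [-7.e-04 -3.e-04 -1.e+00] F [-1.21  0.47  0.07] open -0.0 grip 0.0 q7 -1.05
shift cm [0.02 0.04 3.69] turn -0.01
```

View pics/c6.png

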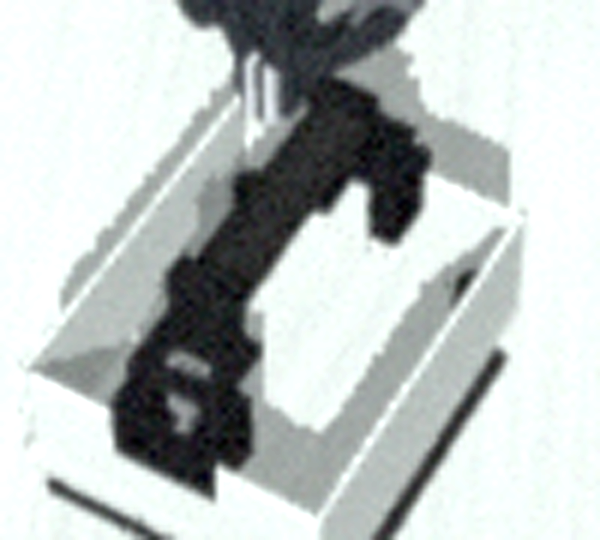

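The hook's tip shows in the near window and the bar lies evenly. Now I press the +y (left) post with closed fingers.

Emit:
{"method": "carry_out", "body": {"targets": "2 0 0 0 0;2 0 0 0 0;2 0 0 0 0;0 0 1.5 0 0;0 0 1.5 0 0;0 0 1 0 0;0 0 0.5 0 0;0 0 0 0 0;0 0 0 0 0"}}

```text
t: 12.4
tcp_pos: [0.5865, 0.2224, 0.1828]
eef_rot: [0.0, 0.842, 0.54, 0.0]
force: [-0.1, 0.8, 0.1]
opening: -0.0002
grip_force: 0.0
```

Emit:
{"method": "carry_out", "body": {"targets": "0 0 0.2 0 0;0 0 0.2 0 0;0 0 0.2 0 0;0 0 0.2 0 0;0 0 0.2 0 0;0 0 0 0 0"}}

```text
t: 13.0
tcp_pos: [0.5869, 0.2232, 0.1729]
eef_rot: [-0.0, 0.841, 0.54, 0.001]
force: [1.1, 1.7, 5.5]
opening: 0.0001
grip_force: 2.9
```

Emit:
{"method": "carry_out", "body": {"targets": "0 0 0.15 0 0;0 0 0.15 0 0;0 0 0.15 0 0;0 0 0 0 0"}}

```text
t: 13.4
tcp_pos: [0.5875, 0.2239, 0.1692]
eef_rot: [-0.0, 0.841, 0.54, 0.002]
force: [0.7, 2.0, 9.8]
opening: 0.0001
grip_force: 4.5
```

Emit:
{"method": "carry_out", "body": {"targets": "0 0 0.15 0 0;0 0 0.15 0 0;0 0 0.15 0 0;0 0 0 0 0"}}

```text
t: 13.8
tcp_pos: [0.5867, 0.2226, 0.1636]
eef_rot: [0.0, 0.842, 0.54, 0.001]
force: [0.7, 0.5, 6.2]
opening: 0.0002
grip_force: 3.1
```

Emit:
{"method": "carry_out", "body": {"targets": "0 0 0.15 0 0;0 0 0.15 0 0;0 0 0.1 0 0;0 0 0 0 0;0 0 0 0 0"}}

```text
t: 14.3
tcp_pos: [0.5868, 0.2226, 0.1603]
eef_rot: [0.0, 0.842, 0.54, 0.001]
force: [-0.4, 0.8, 9.0]
opening: -0.0003
grip_force: 5.0
```

Emit:
{"method": "carry_out", "body": {"targets": "0 0 -0.5 0 0;0 0 -1 0 0;0 0 -1 0 0;0 0 -1 0 0;-2.4 0 -0.5 0 0;-2.4 0 0 0 0;-2.4 0 0 0 0;-2.4 0 0 0 0;-2.4 0 0 0 0;0 0 0 0 0;0 0 0 0 0"}}

```text
t: 15.4
tcp_pos: [0.5364, 0.113, 0.1998]
eef_rot: [0.0, 0.842, 0.54, 0.0]
force: [-0.2, 0.8, 0.2]
opening: 0.0002
grip_force: 0.0
```

```bash
python3 -c "
from h import *
u=np.array([np.cos(np.radians(65.4)),np.sin(np.radians(65.4))]);p=np.array([.5614,.1677])-.06*u
go(*p,.180,65.4)"
```

```text
t 15.4 pos [0.5364 0.113  0.1998] yaw 65.34 tilt z [ 6.e-04  2.e-04 -1.e+00] F [-0.23  0.81  0.22] open 0.0002 grip 0.0 q7 -1.01
shift cm [ 0.01 -0.    1.98] turn -0.06
```

Emit:
{"method": "carry_out", "body": {"targets": "0 0 1 0 0;0 0 0.6 0 0;0 0 0.3 0 0;0 0 0.2 0 0;0 0 0.2 0 0;0 0 0.2 0 0;0 0 0.2 0 0;0 0 0 0 0"}}

```text
t: 16.2
tcp_pos: [0.5361, 0.1127, 0.1724]
eef_rot: [0.0, 0.842, 0.54, -0.0]
force: [-1.4, -1.8, 4.7]
opening: 0.0005
grip_force: 2.2
```

Emit:
{"method": "carry_out", "body": {"targets": "0 0 0.15 0 0;0 0 0.15 0 0;0 0 0.15 0 0;0 0 0 0 0"}}

```text
t: 16.6
tcp_pos: [0.5362, 0.1125, 0.1683]
eef_rot: [0.001, 0.842, 0.54, -0.0]
force: [-1.9, -3.4, 8.1]
opening: -0.0001
grip_force: 4.2
```

Emit:
{"method": "carry_out", "body": {"targets": "0 0 0.15 0 0;0 0 0.15 0 0;0 0 0.15 0 0;0 0 0 0 0"}}

```text
t: 17.0
tcp_pos: [0.5368, 0.1132, 0.1635]
eef_rot: [0.0, 0.842, 0.54, 0.001]
force: [-1.0, -1.2, 3.0]
opening: 0.0001
grip_force: 1.8
```

Emit:
{"method": "carry_out", "body": {"targets": "0 0 0.15 0 0;0 0 0.15 0 0;0 0 0.15 0 0;0 0 0.1 0 0;0 0 0 0 0;0 0 0 0 0"}}

```text
t: 17.6
tcp_pos: [0.5368, 0.1132, 0.1585]
eef_rot: [0.0, 0.842, 0.54, 0.001]
force: [-1.1, -3.0, 9.3]
opening: -0.0001
grip_force: 4.7
```

Emit:
{"method": "carry_out", "body": {"targets": "0 0 -0.5 0 0;0 0 -1 0 0;0 0 -2 0 0;0 0 -3 0 0;0 0 -3 0 0;-4 0 -3 0 0;-4 0 0 0 0;-4 0 0 0 0;-4 0 0 0 0;-4 0 0 0 0;0 0 0 0 0;0 0 0 0 0"}}

```text
t: 18.8
tcp_pos: [0.4527, -0.0691, 0.283]
eef_rot: [-0.0, 0.842, 0.539, 0.0]
force: [0.4, 0.4, 0.5]
opening: 0.0
grip_force: 0.0
```

```bash
python3 -c "
from h import *
np.set_printoptions(precision=4,suppress=True)
go(.5614,.1677,.19,65.4)
s=snap('side');t=snap('top')
a=cv2.resize(s['image'][210:300,290:370,::-1],None,fx=5,fy=5,interpolation=2);b=cv2.resize(t['image'][165:255,230:310,::-1],None,fx=5,fy=5,interpolation=2)
cv2.imwrite('pics/c7.png',np.clip(np.hstack([a,b])*2.5,0,255).astype('uint8'))
u=np.array([np.cos(np.radians(65.4)),np.sin(np.radians(65.4))])
for k in(s,t):
  for d in(.057,-.057,.03,-.03,0):
    q=np.array([.5614,.1677])+d*u; h=.168 if abs(d)>.05 else .166
    U,V=proj(k,[*q,h]); print(d,round(U),round(V),px(k,round(U),round(V))[2].round(4),end='; ')
  print()
"
```

```text
t 18.8 pos [ 0.4527 -0.0691  0.283 ] yaw 65.28 tilt z [ 0.0003  0.0004 -1.    ] F [0.44 0.45 0.49] open 0.0 grip 0.0 q7 -0.62
shift cm [26.05 -0.03  9.31] turn -0.12
0.057 313 259 0.1645; -0.057 336 228 0.1668; 0.03 319 251 0.1637; -0.03 331 235 0.1632; 0 325 243 0.163; 
0.057 249 197 0.1665; -0.057 286 213 0.1672; 0.03 257 201 0.164; -0.03 277 209 0.1633; 0 267 205 0.1659;
```

View pics/c7.png

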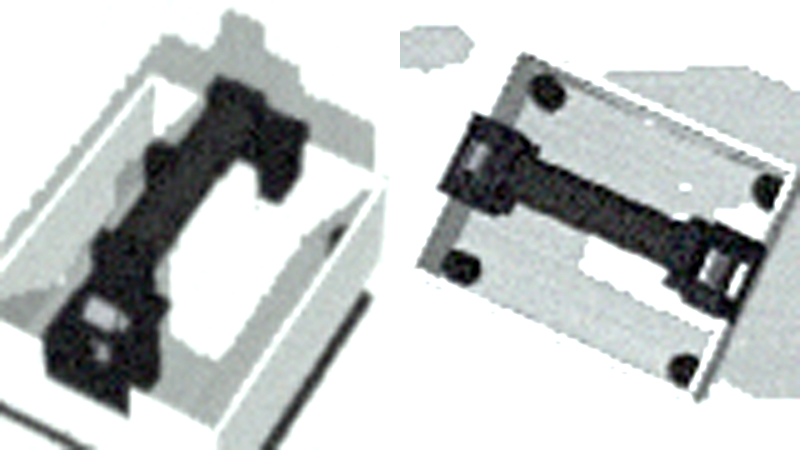

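```bash
python3 -c "
from h import *
u=np.array([np.cos(np.radians(65.4)),np.sin(np.radians(65.4))]);n=np.array([u[1],-u[0]])
for name in('top','side'):
  k=load(name)
  vv,uu=np.mgrid[0:400,0:640]; d=k['depth']
  P=np.stack([(uu-k['cx'])/f(k)*d,(vv-k['cy'])/f(k)*d,d],-1).reshape(-1,3); P=(P-k['t'])@k['R']
  r=P[:,:2]-[.5614,.1677]; a=r@u;b=r@n
  for sg in(1,-1):
    m=(abs(a*sg-.057)<.005)&(abs(b)<.012)&(P[:,2]>.14); g=(a*sg>.066)&(a*sg<.083)&(abs(abs(b)-.016)<.004)&(P[:,2]>.11)
    print(name,sg,'post',np.median(P[m,2]).round(4),m.sum(),'foot',np.median(P[g,2]).round(4),P[g,2].std().round(4),g.sum())
"
```

```text
top 1 post 0.1653 30 foot 0.1259 0.0021 26
top -1 post 0.1665 30 foot 0.1265 0.0023 31
side 1 post 0.1643 50 foot 0.1252 0.0026 39
side -1 post 0.1658 30 foot 0.1256 0.0021 15
```

Both feet read about 0.126 m, which is home less the sink from the bar's own weight. The bar is level and the arm is clear, so I'm handing in.

```bash
python3 -c "
from bench import close_job
print(close_job())"
```

```text
the job is handed in; nothing more can be done
None
```

The knock bar is on the box and the job is handed in: both ends showed a click in the force, the feet measure level and flat on the rim, the peak press I saw was about 10 N, the arm is clear, and I didn't move the tin, tamper or syrup bottle.

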